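# Vent the line and crack open the stuck vacuum chamber

### The arm

A 6-joint arm with a two-finger parallel gripper is mounted at the origin on the work surface. World frame = base frame: x ahead of the robot, y to its left, z up, the work surface at z = 0. Lengths are in m, angles in rad, forces in N, time in s.
With the tool pointing down it reaches from about 0.3 to 0.85 m from the base axis. Payload 5.4 kg.
Tool frame: the origin (TCP) lies at the very end of the fingers, on their centre line; the grasp point (between the pads) lies tcp_to_grasp behind it (tcp_to_grasp is the distance from the TCP to the grasp point, in m); z points along the fingers, y is the line along which they close (so a half turn about z gives the same grasp; the last joint's range is limited). The gripper opens to 85 mm and grips with 20 to 120 N. Pads are 22 mm wide; open, the fingers measure 114 mm over their backs; the gripper's body (76 mm by 85 mm) begins 54 mm behind the grasp point. The pads swing forward as they close: fully open they stand 13 mm farther back than shut.
Start: joints at [1.01, 0.158, 1.597, -0, 1.386, -0.21], TCP at [0.198, 0.54, 0.196] pointing down, gripper open.
Joint ranges: [-2.91, 2.91], [-0.94, 2.29], [0.18, 2.7], [-1.29, 4.43], [0.17, 2.64], [-3, 3]. Speed limits (rad/s): [2.57, 2.57, 3.14, 3.14, 3.14, 3.14].

### API

Orientations are given as a unit quaternion [w, x, y, z].
In Python, from rig import state, camera, sign_off, tcp_to_grasp gives the robot as it stands.
- The arm moves only by the shell command python3 -m crank 'ROWS'. ROWS is JSON, a list of rows, each a list of 3 entries, a list of its own where there are three numbers: the finger opening in mm, from 0 to 85.4, then the shift along the tool's x, y, z in units of 25 mm (1.0 is 25 mm), then the turn about the tool's z in units of 6 degrees (1.0 is 6 degrees). A call has exactly 5 rows; each row is the pose to reach, as a shift and turn from the pose commanded when the call began, along the tool's axes at that moment; what a row does not reach only later rows make up. A row lasts 1/12 s, in which the tool goes at most 41.7 mm and 7.16 degrees, less where a joint would pass 70% of its speed; a pose out of reach is approached as far as the arm can. A call with a gripper value outside its range is refused whole. The fingers move at their own pace and stop on an object; the grip force is fixed at half the most. Time passes only in rows, so rows that repeat a pose let the fingers close, or fill a call up. It gives the time, the measured TCP pose, the force, the opening and the grip force at its end, in the units of the state.
- state(): the state, without advancing time (a new reading comes with each control period).
- camera(name): name is "side" or "top"; returns a dict with "pixels" (420x560x3 uint8, red, green, blue), "range_z" (420x560 float32, m along the optical axis (not along the pixel's ray), 0 where there is no reading), "mtx" (3x3 intrinsics, pixels), "rvec" (rotation vector, rad) and "tvec" (3), from world to camera coordinates, as OpenCV has them. Camera axes: x right, y down, z forward; pixel columns grow to the right and rows downward; lengths in m; the calibration is good to about 2 mm. A picture is of the moment at which its call begins.
- sign_off(): hands the job in; it is judged then, once.
The state is a dict: "time": time; "joint_pos": joint angles; "qd": joint speeds; "joint_torque": joint torques, N m; "ee_pos": TCP position; "ee_rot": TCP orientation; "ft_force": force on the tool from outside, world axes, zero at the start; "wrist_torque": the same for the moment, N m; "gripper_width": opening from 0.0 (shut) to 1.0 (fully open); "grasp_force": force on a finger pad.
Only numpy, scipy, OpenCV 4.12 (cv2) and the standard library are available. Lean on these libraries where they do the work, as an engineer would, in place of code of your own. Each camera call takes 0.05 s, during which the arm holds its last target. There are 200 camera calls.

### The job

The degassing run in the small vacuum chamber is over and its lid sits stuck on the gasket. Press the sprung vent cap on top of the trap bottle fully down for about a second to let air into the line, and let it spring back up; then take the lid by its handle, pull until it breaks free and hold it just ajar, about 3 cm open at its front edge, never swinging it wide open. Finish while still holding the lid there by its handle, and leave the other things on the bench alone.

Things in the scene. Friction and masses are not known exactly. Their poses are not given: they have to be found in the camera images.
- chamber: The vacuum chamber, fixed to the bench: stainless pot 200 mm across with a flat round aluminium lid 220 mm across (underside 144 mm, top 158 mm above the bench), hinged at the back, a small round window in its middle. Origin: centre of its underside on the bench. Its x axis points from the lid's handle side (front) towards the hinge (back), y along the hinge line, z up. A pressure gauge on a pipe stands behind it to one side (+x +y), up to 163 mm high.
- lid_handle (a point): The bow handle on the lid near its front edge: a round steel bar 14 mm thick and 100 mm long between two posts, running parallel to the hinge line. This point: the middle of the bar; y along the bar. With the lid shut it is 201 mm above the bench, its centre 43 mm over the lid's top; the bar moves on a circle of 202 mm horizontal and 50 mm vertical offset about the hinge line.
- lid_hinge (a point): Point on the middle of the lid's hinge line, 122 mm behind the chamber's centre and 151 mm above the bench. Does not move.
- lid_front_edge (a point): Lower front edge of the lid, in the middle, 232 mm from the hinge line; 144 mm above the bench when shut. Its rise is the gap by which the lid is open.
- lid (a joint): Opening angle of the lid in rad: 0 shut, grows as the handle side rises, stop at 0.95. 0.13 is a gap of 30 mm at the front edge. The lid (0.58 kg) is heavy enough to fall shut; in addition the sticky gasket resists: to start it needs about 15 to 20 N upwards at the handle, falling to 6 to 8 N after 6 to 10 mm of lift and to about 4 to 5 N (the weight) from 15 mm on. Let go, it sinks back to within about 5 mm of shut. The vent does not change this force.
- vent_cap_top (a point): Centre of the top face of the sprung vent cap on the trap bottle: a black round cap 32 mm across and 14 mm high, 190 mm above the bench when up. It moves straight down.
- vent_cap (a joint): Travel of the vent cap in m: 0 up, 0.007 fully down on its stop. Its spring needs 2.4 N to start and 6.6 N at the stop, and returns it.
- trap: The trap bottle, fixed to the bench on a steel bracket: a clear bowl 66 mm across under a round aluminium head 76 mm across (top 156 mm above the bench), the vent cap in the middle of the head. A steel pipe (up to 148 mm high) leaves the head along its own +x and drops into the bench 86 mm away. It may stand on the left or on the right of the chamber. Origin: below the cap's centre, on the bench.
- spray_can: Yellow and black aerosol can, 58 mm across, 194 mm tall, standing. Leave alone. Origin: centre of its underside.
- mix_cup: White open mixing cup, 80 mm across, 85 mm tall. Leave alone. Origin: centre of its underside.
- chisel: Steel stone chisel lying flat, about 195 mm long, along its own x. Leave alone.
- mallet: Dark iron round mallet standing on its head, 76 mm across, 178 mm tall. Leave alone. Origin: centre of its underside.
- tape_roll: Roll of paper tape lying flat, 100 mm across, 25 mm high. Leave alone.
- plaster_cast: White plaster medallion lying flat, 92 mm across, 28 mm high. Leave alone.

How it is judged:
On the way, in this order (a step that is already met when the one before it is completed fails the run):
1. the vent cap is held fully down (over 5 mm of its 7 mm) for half a second while the lid is shut (value of joint vent_cap above 0.005 m and value of joint lid below 0.02 rad), for 0.5 s.
2. the vent cap has sprung back up, the lid still shut (value of joint vent_cap below 0.001 m and value of joint lid below 0.02 rad), for 0.1 s.
3. the lid has broken free, drawn by the handle (value of joint lid above 0.06 rad and contact force between the fingers and lid above 1 N and distance between the grasp point and lid_handle below 0.05 m), for 0.1 s.
At the end, for the whole second after the job is handed in: The fingers hold the lid by its handle (contact over 1 N, the grasp point within 50 mm of the middle of the bar), at rest, 0.08 to 0.20 rad open, which is 19 to 46 mm at its front edge; the vent cap is up (value of joint lid between 0.08 and 0.2 rad and velocity of joint lid between -0.05 and 0.05 rad/s and contact force between the fingers and lid above 1 N and distance between the grasp point and lid_handle below 0.05 m and value of joint vent_cap below 0.001 m); the arm keeps its last pose, push and grip.
It fails at once if the lid is swung wide open (over 0.40 rad, 93 mm at the front edge) (value of joint lid above 0.4 rad).
It fails at once if a loose thing on the bench is shifted by more than 30 mm or tipped over (distance of any of spray_can, mix_cup, chisel, mallet, tape_roll, plaster_cast from where it was at the start of the episode above 0.03 m or angle between any of spray_can, mix_cup, chisel, mallet, tape_roll, plaster_cast's own z axis and vertical above 0.35 rad).
It also fails if it takes over 48 s, if anything falls off the work surface, if the arm or the gripper's body presses on something with over 40 N, if the wrist force passes 120 N, or if a joint passes its speed limit or range.

## Working session

There is one attempt and no reset: what is moved stays moved. The work goes in short steps, Python scripts to look and compute and a shell command to move; the robot and the scene stay as the last step left them, time stands still between calls to the robot, and variables do not carry over. Pictures are saved under pics/ and viewed, at most 10 in all, crops included, and the job is handed in when it is done.

```bash
ls; mkdir -p pics
cat > h.py <<'E'
import numpy as np,cv2
from rig import state,camera,tcp_to_grasp
def world(c,u,v,win=1):
    z=np.median(c['range_z'][v-win:v+win+1,u-win:u+win+1]); K=c['mtx']
    p=z*np.linalg.inv(K)@[u,v,1]; R=cv2.Rodrigues(np.array(c['rvec']))[0]
    return R.T@(p-np.ravel(c['tvec']))
def cloud(c):
    z=c['range_z'];v,u=np.indices(z.shape);K=c['mtx']
    p=np.stack([(u-K[0,2])*z/K[0,0],(v-K[1,2])*z/K[1,1],z],-1)
    R=cv2.Rodrigues(np.array(c['rvec']))[0]
    w=(p-np.ravel(c['tvec']))@R; w[z<=0]=np.nan
    return w
E
python3 - <<'E'
from h import *
import pickle
for n in('top','side'):
    c=camera(n);pickle.dump(c,open(n+'.pkl','wb'));cv2.imwrite(f'pics/{n}0.png',c['pixels'][...,::-1])
print(state(),tcp_to_grasp)
E
```

```text
pics
{'time': 0.1, 'joint_pos': array([ 1.00989525e+00,  1.59024519e-01,  1.59813927e+00,  4.05995304e-06,
        1.38616312e+00, -2.10097353e-01]), 'qd': array([-0.00088107, -0.0005633 , -0.00438985,  0.00069084, -0.00034862,
       -0.00068099]), 'joint_torque': array([-3.74362562e-04, -3.96990001e+01, -3.32337570e+01, -2.22596295e-04,
        4.12479218e-03,  2.26352620e-05]), 'ee_pos': array([0.19728781, 0.53944972, 0.19467726]), 'ee_rot': array([-3.27906641e-04,  1.74504151e-01,  9.84656056e-01, -8.02737302e-04]), 'ft_force': array([0.1160864 , 0.31798507, 0.41601197]), 'wrist_torque': array([ 0.02869266, -0.00217642,  0.01111281]), 'grasp_force': 0.0, 'gripper_width': 1.0000190370276283} 0.0187
```

View pics/top0.png

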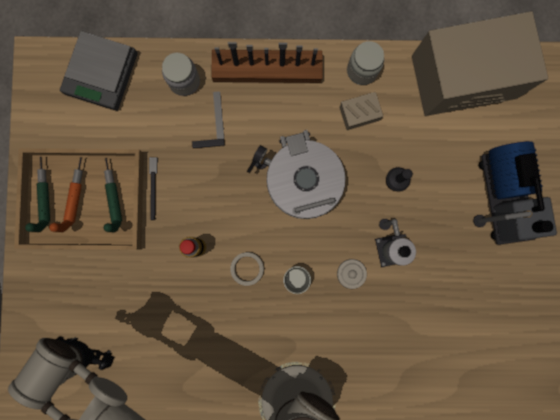

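View pics/side0.png

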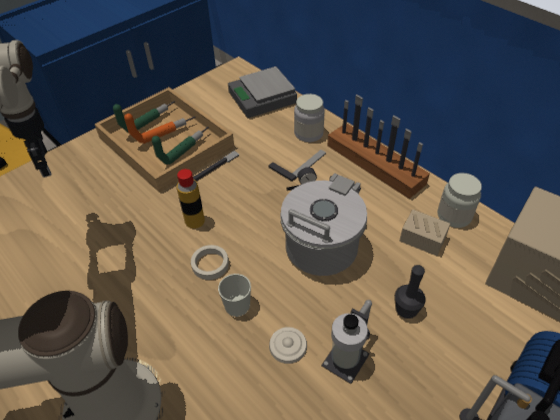

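The top view shows the lid centred near (306,179), the handle bar from (295,210) to (335,200), the hinge near (297,143), and the vent cap near (405,251). In the side view the cap is at (351,322) and the bar at (309,224).

Run:
```python
from h import *
import pickle
for n,pts,box in(('top',[(405,251),(315,205),(306,179),(297,143),(297,280),(352,273),(190,246),(399,179)],0),('side',[(351,320),(309,224),(323,209)],0)):
    c=pickle.load(open(n+'.pkl','rb'))
    for p in pts: print(n,p,world(c,*p).round(4))
    w=cloud(c);x,y,z=w[...,0],w[...,1],w[...,2]
    t=world(c,405,251) if n=='top' else world(c,351,320)
    m=(np.hypot(x-t[0],y-t[1])<.04)&(z>.180)&(z<.2);q=w[m]
    print(' cap',len(q),q.mean(0).round(4),((q.max(0)+q.min(0))/2).round(4),np.ptp(q,axis=0).round(3),np.median(q[:,2]))
    h=world(c,315,205) if n=='top' else world(c,309,224)
    m=(np.hypot(x-h[0],y-h[1])<.09)&(z>.190)&(z<.22);q=w[m]
    u=np.linalg.svd(q[:,:2]-q[:,:2].mean(0))[2][0] if len(q)<3000 else 0
    s=(q[:,:2]-q[:,:2].mean(0))@u
    print(' bar',len(q),q.mean(0).round(4),'mid',(q[:,:2].mean(0)+u*(s.max()+s.min())/2).round(4),'axis',u.round(3),np.ptp(s).round(3),'zmax',q[:,2].max())
    m=(np.hypot(x-h[0],y-h[1])<.3)&(abs(z-.158)<.006)&(y>-.12);q=w[m]
    (cx,cy),r=cv2.minEnclosingCircle(q[:,:2].astype(np.float32));print(' lid',cx,cy,r)
```

```text
top (405, 251) [ 0.4525 -0.2846  0.1908]
top (315, 205) [ 0.5745 -0.0378  0.2088]
top (306, 179) [ 0.6512 -0.0158  0.1633]
top (297, 143) [0.7519 0.0101 0.1688]
top (297, 280) [0.3622 0.0013 0.0057]
top (352, 273) [ 0.3854 -0.1639  0.0235]
top (190, 246) [0.4613 0.2996 0.1951]
top (399, 179) [ 0.661  -0.289   0.1086]
 cap 109 [ 0.4501 -0.2852  0.1904] [ 0.4498 -0.2862  0.1895] [0.027 0.032 0.016] 0.19032632945391273
 bar 211 [ 0.575  -0.0376  0.2067] mid [ 0.5751 -0.038 ] axis [ 0.271 -0.963] 0.113 zmax 0.21554971003621462
 lid 0.6643253564834595 0.0064414069056510925 0.13517549633979797
side (351, 320) [ 0.4511 -0.286   0.1891]
side (309, 224) [ 0.5937 -0.0224  0.1571]
side (323, 209) [ 0.651  -0.0154  0.1632]
 cap 187 [ 0.4482 -0.2867  0.1881] [ 0.4496 -0.2856  0.1868] [0.032 0.031 0.013] 0.18845242773933202
 bar 266 [ 0.5727 -0.04    0.2038] mid [ 0.5723 -0.0387] axis [ 0.272 -0.962] 0.112 zmax 0.21197576248634104
 lid 0.663303017616272 0.007941141724586487 0.13821162283420563
```

```bash
cat >> h.py <<'E'
from scipy.spatial.transform import Rotation as Ro
def go(t,ydir=None):
    s=state();q=s['ee_rot'];R=Ro.from_quat([*q[1:],q[0]]).as_matrix();d=np.array(t)-s['ee_pos']
    print('t',round(s['time'],2),'pos',s['ee_pos'].round(4),'shift units',(R.T@d/.025).round(2),'F',s['ft_force'].round(1),'w',round(s['gripper_width'],3),'g',round(s['grasp_force'],1))
    a=R[:,1]; ang=np.degrees(np.arctan2(a[1],a[0]))-15.7; print('turn units',((ang+90)%180-90)/6, 'tilt',R[:,2].round(4))
E
python3 -m crank '[[0,[0,0,-1],1],[0,[0,0,-2],2],[0,[0,0,-3],3],[0,[0,0,-3.8],4],[0,[0,0,-3.8],5]]'
python3 -c "
from h import *
go([.4495,-.286,.29])"
```

```text
time: 0.52
ee_pos: [0.1987, 0.5417, 0.2957]
ee_rot: [0.0, 0.426, 0.905, 0.004]
ft_force: [0.6, 1.0, 1.1]
gripper_width: 0.299
grasp_force: 0.0
t 0.52 pos [0.1987 0.5417 0.2957] shift units [-31.9  -13.38   0.05] F [0.6 1.  1.1] w 0.299 g 0.0
turn units 3.984572015809595 tilt [ 0.0042  0.0067 -1.    ]
```

```bash
python3 -m crank '[[0,[-1.5,-0.63,0],0.8],[0,[-3,-1.26,0],1.6],[0,[-4.5,-1.89,0],2.4],[0,[-6,-2.5,0],3.2],[0,[-7.5,-3.1,0],4]]'
python3 -c "
from h import *
go([.4495,-.286,.29])"
```

```text
time: 0.93
ee_pos: [0.2582, 0.3446, 0.29]
ee_rot: [-0.0, 0.604, 0.797, -0.0]
ft_force: [1.4, 0.4, 1.6]
gripper_width: -0.001
grasp_force: 0.0
t 0.93 pos [0.2582 0.3446 0.29  ] shift units [-2.635e+01  5.300e-01  1.000e-02] F [1.4 0.4 1.6] w -0.001 g 0.0
turn units 0.0033732523488983666 tilt [-5.e-04 -6.e-04 -1.e+00]
```

```bash
python3 -m crank '[[0,[-1.6,0,0],0],[0,[-3.2,0,0],0],[0,[-4.8,0.1,0],0],[0,[-6.4,0.1,0],0],[0,[-8,0.1,0],0]]'
python3 -m crank '[[0,[-1.6,0,0],0],[0,[-3.2,0,0],0],[0,[-4.8,0.1,0],0],[0,[-6.4,0.1,0],0],[0,[-8,0.1,0],0]]'
python3 -m crank '[[0,[-1.6,0,0],0],[0,[-3.2,0,0],0],[0,[-4.8,0.1,0],0],[0,[-6.4,0.1,0],0],[0,[-8,0.1,0],0]]'
python3 -c "
from h import *
go([.4495,-.286,.29])"
```

```text
time: 1.35
ee_pos: [0.3154, 0.1531, 0.2903]
ee_rot: [0.0, 0.602, 0.798, 0.0]
ft_force: [2.3, 0.0, -0.1]
gripper_width: -0.001
grasp_force: 0.0
time: 1.77
ee_pos: [0.3727, -0.039, 0.2904]
ee_rot: [0.0, 0.603, 0.798, 0.0]
ft_force: [0.8, -0.5, 0.8]
gripper_width: -0.003
grasp_force: 0.0
time: 2.18
ee_pos: [0.43, -0.2305, 0.29]
ee_rot: [-0.0, 0.603, 0.798, 0.0]
ft_force: [0.5, 0.4, 0.3]
gripper_width: 0.003
grasp_force: 0.0
t 2.18 pos [ 0.43   -0.2305  0.29  ] shift units [-2.35  0.15 -0.  ] F [0.5 0.4 0.3] w 0.003 g 0.0
turn units 0.027518834724041596 tilt [-5.e-04  7.e-04 -1.e+00]
```

```bash
python3 -m crank '[[0,[-1.3,0.1,0],0],[0,[-2.3,0.1,0.3],0],[0,[-2.3,0.1,1.5],0],[0,[-2.3,0.1,2.8],0],[0,[-2.3,0.1,3.4],0]]'
python3 -c "
from h import *
go([.4495,-.286,.181])
c=camera('side');cv2.imwrite('pics/side1.png',cv2.resize(c['pixels'][230:400,260:450,::-1],None,fx=3.5,fy=3.5))"
```

```text
time: 2.6
ee_pos: [0.4464, -0.282, 0.2007]
ee_rot: [-0.003, 0.603, 0.798, 0.001]
ft_force: [-1.1, 1.4, -0.8]
gripper_width: 0.002
grasp_force: 0.0
t 2.6 pos [ 0.4464 -0.282   0.2007] shift units [-0.19  0.08  0.79] F [-1.1  1.4 -0.8] w 0.002 g 0.0
turn units 0.02466788399476864 tilt [-0.0049  0.005  -1.    ]
```

View pics/side1.png

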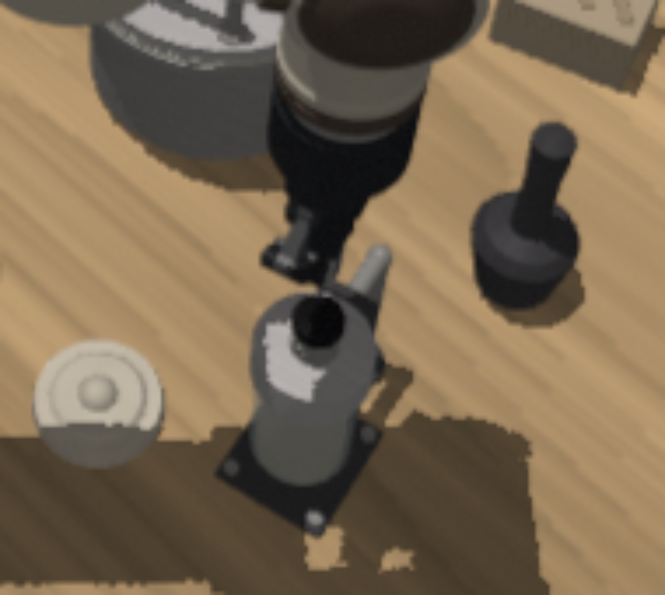

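The crop shows the closed fingertips near (325,290), just above and behind the black cap at (320,320). I'll project the TCP to check this offset.

```bash
python3 -c "
from h import *
c=camera('side');s=state()
P=np.array([s['ee_pos'],[.4495,-.286,.19]])
uv=cv2.projectPoints(P,np.array(c['rvec']),np.array(c['tvec']),c['mtx'],None)[0][:,0]
print((uv-[260,230])*3.5)
go([.4495,-.286,.181])
"
```

```text
[[308.35791419 304.61845895]
 [316.76349839 315.92113858]]
t 2.7 pos [ 0.446  -0.2813  0.2013] shift units [-0.23  0.08  0.81] F [-0.2  0.8 -0.7] w -0.001 g 0.0
turn units 0.030300461990087513 tilt [-0.0061  0.0061 -1.    ]
```

```bash
python3 -m crank '[[0,[0,0,0],0],[0,[0,0,0],0],[0,[0,0,0],0],[0,[0,0,0],0],[0,[0,0,0],0]]'
python3 -c "
from h import *
go([.4495,-.286,.181])
c=camera('side');s=state()
P=np.array([s['ee_pos'],[.4495,-.286,.19]])
uv=cv2.projectPoints(P,np.array(c['rvec']),np.array(c['tvec']),c['mtx'],None)[0][:,0]
print((uv-[310,290])*10)
cv2.imwrite('pics/side2.png',cv2.convertScaleAbs(cv2.resize(c['pixels'][290:350,310:390,::-1],None,fx=10,fy=10),alpha=2.2,beta=20))"
```

```text
time: 3.12
ee_pos: [0.4487, -0.2836, 0.2068]
ee_rot: [0.001, 0.602, 0.798, -0.0]
ft_force: [1.1, 0.1, -1.3]
gripper_width: -0.003
grasp_force: 0.0
t 3.12 pos [ 0.4487 -0.2836  0.2068] shift units [-0.1   0.    1.03] F [ 1.1  0.1 -1.3] w -0.003 g 0.0
turn units 0.03533998462600607 tilt [ 0.0015 -0.0016 -1.    ]
[[399.11476239 256.55295595]
 [405.03856684 302.63182452]]
```

View pics/side2.png

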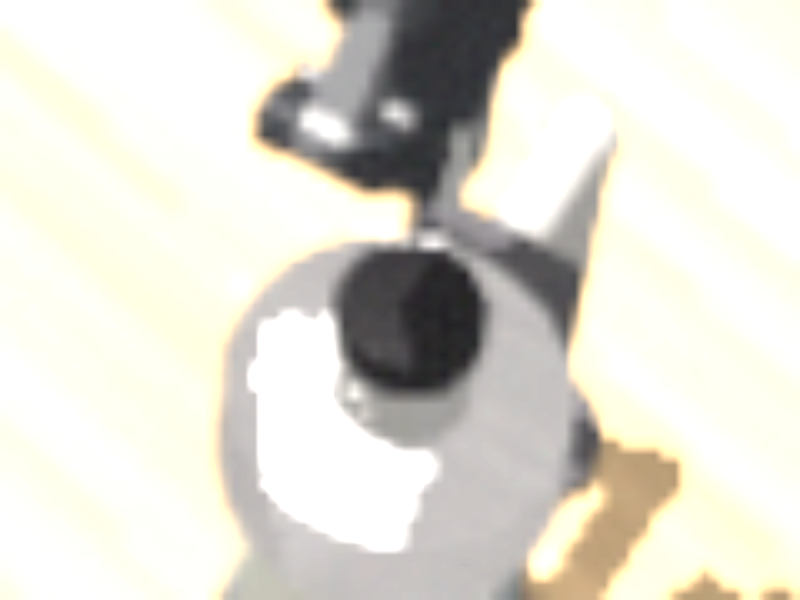

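The tip sits at about (430,240), directly above and slightly behind the cap centre (412,305). That is within the cap's radius, so I'll press.

```bash
python3 -m crank '[[0,[0,0,0.2],0],[0,[0,0,0.4],0],[0,[0,0,0.6],0],[0,[0,0,0.8],0],[0,[0,0,0.95],0]]'
python3 -m crank '[[0,[0,0,0],0],[0,[0,0,0],0],[0,[0,0,0],0],[0,[0,0,0],0],[0,[0,0,0],0]]'
python3 -c "
from h import *
go([.4495,-.286,.181])"
```

```text
time: 3.58
ee_pos: [0.4478, -0.2829, 0.1807]
ee_rot: [-0.001, 0.603, 0.798, 0.0]
ft_force: [-0.0, 0.1, -0.7]
gripper_width: 0.001
grasp_force: 0.0
time: 4.0
ee_pos: [0.4483, -0.2834, 0.1822]
ee_rot: [0.0, 0.603, 0.798, -0.0]
ft_force: [-0.6, -0.3, -1.1]
gripper_width: -0.001
grasp_force: 0.0
t 4.0 pos [ 0.4483 -0.2834  0.1822] shift units [-0.11  0.02  0.05] F [-0.6 -0.3 -1.1] w -0.001 g 0.0
turn units 0.03343638257098528 tilt [ 4.e-04 -4.e-04 -1.e+00]
```

No force at z=0.182, so the press isn't landing on the cap. I'll look.

```bash
python3 -c "
from h import *
A=[]
for n,(v,u) in(('side',(285,310)),('top',(220,370))):
    c=camera(n);s=state();w=cloud(c)
    print(n,cv2.projectPoints(np.array([s['ee_pos'],[.4495,-.286,.19]]),np.array(c['rvec']),np.array(c['tvec']),c['mtx'],None)[0][:,0]-[u,v])
    A.append(cv2.convertScaleAbs(cv2.resize(c['pixels'][v:v+60,u:u+50,::-1],None,fx=8,fy=8),alpha=2.0,beta=20))
cv2.imwrite('pics/b3.png',np.hstack(A))"
```

```text
side [[38.859617   36.72243288]
 [40.50385668 35.26318245]]
top [[33.79595068 32.54011553]
 [35.462491   32.11374948]]
```

View pics/b3.png

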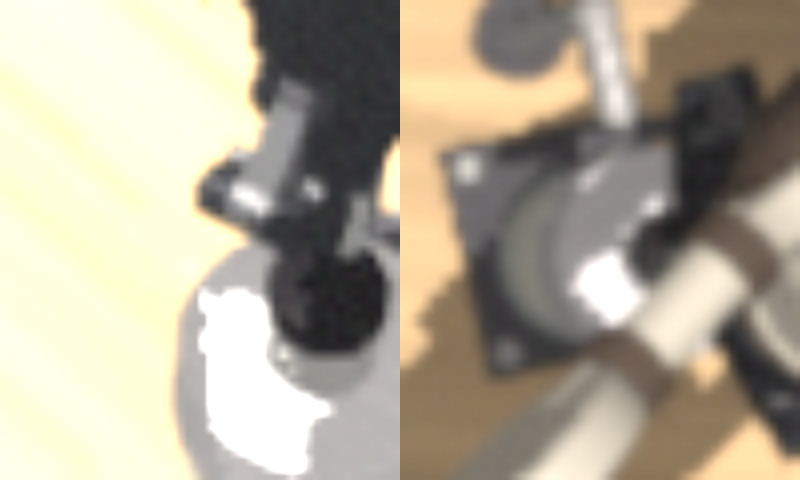

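```bash
python3 -c "
from h import *
c=camera('side');w=cloud(c)
np.set_printoptions(suppress=True,linewidth=200)
print((w[300:334:2,336:364:3]*1000).round(0).astype(int).tolist().__repr__().replace(']], [[',']]\n[['))"
```

```text
[[[561, -157, -4], [561, -166, 7], [572, -168, -3], [409, -295, 323], [411, -300, 327], [415, -304, 326], [430, -300, 306], [436, -303, 302], [448, -301, 286], [610, -206, -1]]
[[557, -161, -4], [561, -167, -1], [404, -292, 319], [406, -298, 323], [409, -302, 324], [417, -303, 316], [436, -296, 287], [437, -303, 294], [600, -205, -1], [605, -210, -2]]
[[552, -165, -4], [404, -286, 303], [402, -294, 315], [405, -299, 319], [434, -285, 270], [438, -289, 270], [436, -297, 281], [439, -302, 284], [594, -209, 1], [600, -214, 1]]
[[394, -287, 310], [400, -290, 306], [401, -296, 312], [403, -300, 315], [429, -289, 273], [435, -292, 269], [437, -297, 273], [447, -298, 263], [591, -212, -2], [520, -265, 142]]
[[391, -290, 310], [394, -294, 311], [396, -300, 315], [404, -301, 307], [409, -304, 306], [429, -296, 273], [438, -298, 265], [456, -292, 237], [586, -216, -1], [516, -269, 142]]
[[388, -293, 310], [391, -297, 310], [397, -300, 308], [398, -305, 313], [408, -305, 302], [420, -304, 286], [445, -294, 245], [457, -293, 230], [508, -267, 140], [509, -274, 147]]
[[390, -292, 299], [390, -298
[... 1370 characters left out ...]
188], [442, -295, 187], [445, -300, 189], [467, -293, 153], [470, -298, 156], [477, -301, 153]]
[[430, -266, 157], [435, -270, 155], [439, -275, 156], [440, -282, 164], [437, -291, 180], [440, -297, 183], [445, -301, 182], [462, -297, 157], [468, -300, 154], [474, -304, 150]]
[[428, -268, 152], [431, -273, 156], [436, -278, 156], [435, -286, 168], [440, -290, 166], [446, -294, 164], [451, -297, 163], [457, -301, 158], [464, -303, 154], [468, -308, 155]]
[[424, -272, 154], [427, -277, 157], [434, -280, 151], [437, -285, 155], [436, -293, 167], [441, -297, 166], [448, -300, 162], [456, -303, 155], [459, -307, 156], [466, -310, 152]]]<string>:5: RuntimeWarning: invalid value encountered in cast
```

Side depth puts the lowest visible finger surface at about z=0.22, in line laterally with the cap, so the tips seem to sit higher than the reading. I'll probe down in small steps and watch the force.

```bash
python3 -m crank '[[0,[0,0,0.1],0],[0,[0,0,0.2],0],[0,[0,0,0.2],0],[0,[0,0,0.2],0],[0,[0,0,0.2],0]]'
python3 -c "
from h import *
go([.4495,-.286,.181])
c=camera('side');w=cloud(c)
b=w[300:345,336:366].reshape(-1,3);d=np.hypot(b[:,0]-.4495,b[:,1]+.286)
print('cap z',np.nanmedian(b[(d<.014)&(b[:,2]<.2)&(b[:,2]>.175)][:,2]))
f=b[(d<.03)&(b[:,2]>.193)&(b[:,2]<.26)];print(f[np.argsort(f[:,2])][:12].round(3))"
```

```text
time: 4.57
ee_pos: [0.4482, -0.2832, 0.1768]
ee_rot: [-0.0, 0.602, 0.798, 0.0]
ft_force: [-0.6, 0.4, -0.2]
gripper_width: 0.001
grasp_force: 0.0
t 4.57 pos [ 0.4482 -0.2832  0.1768] shift units [-0.12  0.02 -0.17] F [-0.6  0.4 -0.2] w 0.001 g 0.0
turn units 0.033662783676424134 tilt [-1.e-04  1.e-04 -1.e+00]
cap z 0.1883668343038191
[[ 0.445 -0.292  0.212]
 [ 0.445 -0.294  0.215]
 [ 0.451 -0.293  0.218]
 [ 0.443 -0.292  0.218]
 [ 0.445 -0.291  0.219]
 [ 0.44  -0.293  0.219]
 [ 0.445 -0.296  0.221]
 [ 0.437 -0.292  0.221]
 [ 0.443 -0.295  0.222]
 [ 0.446 -0.295  0.222]
 [ 0.454 -0.293  0.222]
 [ 0.437 -0.29   0.223]]
```

```bash
python3 -m crank '[[0,[0,0,0.15],0],[0,[0,0,0.3],0],[0,[0,0,0.4],0],[0,[0,0,0.4],0],[0,[0,0,0.4],0]]'
python3 -c "
from h import *
go([.4495,-.286,.181])
c=camera('side');w=cloud(c)
b=w[300:345,336:366].reshape(-1,3);d=np.hypot(b[:,0]-.4495,b[:,1]+.286)
print('cap z',np.nanmedian(b[(d<.014)&(b[:,2]<.2)&(b[:,2]>.175)][:,2]))
f=b[(d<.03)&(b[:,2]>.193)&(b[:,2]<.26)];print(f[np.argsort(f[:,2])][:12].round(3))
cv2.imwrite('pics/s4.png',cv2.convertScaleAbs(cv2.resize(c['pixels'][290:350,310:390,::-1],None,fx=10,fy=10),alpha=2.8,beta=30))"
```

```text
time: 5.03
ee_pos: [0.448, -0.283, 0.1665]
ee_rot: [-0.0, 0.603, 0.798, 0.0]
ft_force: [-0.1, -0.3, -1.1]
gripper_width: 0.0
grasp_force: 0.0
t 5.03 pos [ 0.448  -0.283   0.1665] shift units [-0.13  0.02 -0.58] F [-0.1 -0.3 -1.1] w 0.0 g 0.0
turn units 0.03327586955004828 tilt [-5.e-04  5.e-04 -1.e+00]
cap z 0.18824430257766087
[[ 0.445 -0.293  0.202]
 [ 0.445 -0.29   0.203]
 [ 0.44  -0.286  0.203]
 [ 0.445 -0.295  0.207]
 [ 0.453 -0.293  0.208]
 [ 0.443 -0.294  0.208]
 [ 0.446 -0.294  0.209]
 [ 0.448 -0.294  0.211]
 [ 0.437 -0.293  0.211]
 [ 0.453 -0.293  0.212]
 [ 0.457 -0.292  0.213]
 [ 0.442 -0.294  0.214]]
```

View pics/s4.png

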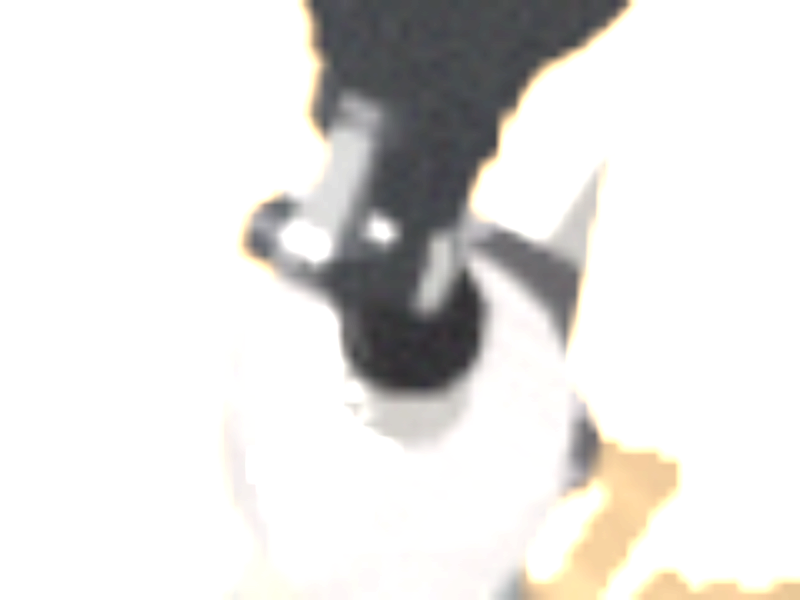

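The finger strip now ends at (428,308), over the cap centre (412,310), with its tip about 10 mm above the cap. The real tip is roughly 33 mm above the reported TCP.

```bash
python3 -m crank '[[0,[0,0,0.2],0],[0,[0,0,0.3],0],[0,[0,0,0.3],0],[0,[0,0,0.3],0],[0,[0,0,0.3],0]]'
python3 -m crank '[[0,[0,0,0.1],0],[0,[0,0,0.2],0],[0,[0,0,0.2],0],[0,[0,0,0.2],0],[0,[0,0,0.2],0]]'
python3 -c "
from h import *
go([.4495,-.286,.181])
c=camera('side');w=cloud(c)
b=w[300:345,336:366].reshape(-1,3);d=np.hypot(b[:,0]-.4495,b[:,1]+.286)
print('cap z',np.nanmedian(b[(d<.014)&(b[:,2]<.195)&(b[:,2]>.175)][:,2]))"
```

```text
time: 5.5
ee_pos: [0.4482, -0.2832, 0.1594]
ee_rot: [0.0, 0.603, 0.798, 0.0]
ft_force: [0.5, -0.5, 1.4]
gripper_width: 0.001
grasp_force: 0.0
time: 5.92
ee_pos: [0.4482, -0.2832, 0.1544]
ee_rot: [0.0, 0.603, 0.798, -0.0]
ft_force: [-0.8, 0.1, -0.2]
gripper_width: 0.001
grasp_force: 0.2
t 5.92 pos [ 0.4482 -0.2832  0.1544] shift units [-0.12  0.02 -1.06] F [-0.8  0.1 -0.2] w 0.001 g 0.2
turn units 0.03323434345311208 tilt [ 0. -0. -1.]
cap z 0.18847452084220814
```

```bash
python3 -m crank '[[0,[0,0,0.1],0],[0,[0,0,0.15],0],[0,[0,0,0.15],0],[0,[0,0,0.15],0],[0,[0,0,0.15],0]]'
python3 -c "
from h import *
c=camera('side');w=cloud(c)
b=w[300:345,336:366].reshape(-1,3);d=np.hypot(b[:,0]-.4495,b[:,1]+.286)
print('cap z',np.nanmedian(b[(d<.014)&(b[:,2]<.195)&(b[:,2]>.175)][:,2]))"
python3 -m crank '[[0,[0,0,0.1],0],[0,[0,0,0.1],0],[0,[0,0,0.1],0],[0,[0,0,0.1],0],[0,[0,0,0.1],0]]'
python3 -c "
from h import *
c=camera('side');w=cloud(c)
b=w[300:345,336:366].reshape(-1,3);d=np.hypot(b[:,0]-.4495,b[:,1]+.286)
print('cap z',np.nanmedian(b[(d<.014)&(b[:,2]<.195)&(b[:,2]>.175)][:,2]))"
```

```text
time: 6.38
ee_pos: [0.4483, -0.2833, 0.151]
ee_rot: [0.0, 0.602, 0.798, -0.0]
ft_force: [-1.8, 1.2, 3.8]
gripper_width: -0.001
grasp_force: 2.1
cap z 0.18541835404205825
time: 6.85
ee_pos: [0.4484, -0.2834, 0.1485]
ee_rot: [0.0, 0.602, 0.798, -0.0]
ft_force: [-0.5, 1.0, 6.6]
gripper_width: -0.0
grasp_force: 2.8
cap z 0.18358963270050763
```

```bash
python3 -m crank '[[0,[0,0,0.1],0],[0,[0,0,0.14],0],[0,[0,0,0.14],0],[0,[0,0,0.14],0],[0,[0,0,0.14],0]]'
```

```text
time: 7.32
ee_pos: [0.4485, -0.2835, 0.1472]
ee_rot: [0.0, 0.602, 0.798, -0.0]
ft_force: [-5.2, 4.9, 17.4]
gripper_width: 0.001
grasp_force: 8.7
```

```bash
python3 -m crank '[[0,[0,0,0.04],0],[0,[0,0,0.04],0],[0,[0,0,0.04],0],[0,[0,0,0.04],0],[0,[0,0,0.04],0]]'
python3 -c "
from h import *
go([.4495,-.286,.181])
c=camera('side');w=cloud(c)
b=w[300:345,336:366].reshape(-1,3);d=np.hypot(b[:,0]-.4495,b[:,1]+.286)
print('cap z',np.nanmedian(b[(d<.014)&(b[:,2]<.195)&(b[:,2]>.172)][:,2]))"
```

```text
time: 7.73
ee_pos: [0.4485, -0.2835, 0.1471]
ee_rot: [0.001, 0.602, 0.798, -0.0]
ft_force: [-7.4, 6.7, 23.1]
gripper_width: -0.002
grasp_force: 11.2
t 7.73 pos [ 0.4485 -0.2835  0.1471] shift units [-0.11  0.01 -1.35] F [-7.4  6.7 23.1] w -0.002 g 11.2
turn units 0.037247429220042726 tilt [ 6.0e-04 -1.1e-03 -1.0e+00]
cap z 0.1822897407780574
```

```bash
python3 -m crank '[[0,[0,0,0],0],[0,[0,0,0],0],[0,[0,0,0],0],[0,[0,0,0],0],[0,[0,0,0],0]]'
python3 -m crank '[[0,[0,0,-0.3],0],[0,[0,0,-0.7],0],[0,[0,0,-1],0],[0,[0,0,-1],0],[0,[0,0,-1],0]]'
python3 -c "
from h import *
c=camera('side');w=cloud(c)
b=w[300:345,336:366].reshape(-1,3);d=np.hypot(b[:,0]-.4495,b[:,1]+.286)
print('cap z',np.nanmedian(b[(d<.014)&(b[:,2]<.195)&(b[:,2]>.172)][:,2]))"
python3 -m crank '[[0,[0,0,-1],0],[0,[0,0,-2],0],[0,[0,0,-3],0],[0,[0,0,-3.2],0],[0,[0,0,-3.2],0]]'
python3 -c "
from h import *
go([.573,-.039,.25])"
```

```text
time: 8.2
ee_pos: [0.4485, -0.2835, 0.1471]
ee_rot: [0.001, 0.602, 0.798, -0.0]
ft_force: [-7.9, 5.9, 23.0]
gripper_width: 0.003
grasp_force: 11.2
time: 8.62
ee_pos: [0.4482, -0.2832, 0.1684]
ee_rot: [0.0, 0.603, 0.798, -0.0]
ft_force: [0.9, -0.1, -0.7]
gripper_width: -0.0
grasp_force: 0.0
cap z 0.18786026900117864
time: 9.08
ee_pos: [0.4489, -0.2839, 0.25]
ee_rot: [0.002, 0.602, 0.798, -0.0]
ft_force: [0.1, 0.2, -0.5]
gripper_width: -0.002
grasp_force: 0.0
t 9.08 pos [ 0.4489 -0.2839  0.25  ] shift units [ 8.06  7.46 -0.01] F [ 0.1  0.2 -0.5] w -0.002 g 0.0
turn units 0.033705432478283136 tilt [ 0.0022 -0.0022 -1.    ]
```

```bash
python3 -m crank '[[50,[1.15,1.07,0],0],[50,[2.3,2.13,0],0],[50,[3.45,3.2,0],0],[50,[4.6,4.27,0],0],[50,[5.75,5.3,0],0]]'
python3 -m crank '[[50,[1.1,1.07,0],0],[50,[2.3,2.15,0],0],[50,[2.3,2.15,0],0],[50,[2.3,2.15,0],0],[50,[2.3,2.15,0],0]]'
python3 -c "
from h import *
go([.573,-.039,.25])
A=[]
for n,(v,u) in(('side',(180,270)),('top',(160,270))):
    c=camera(n);s=state();w=cloud(c)
    q=w[180:250,270:350].reshape(-1,3);
    if n=='side':
        f=q[(np.hypot(q[:,0]-.573,q[:,1]+.039)<.06)&(q[:,2]>.225)&(q[:,2]<.33)];print(len(f),f[np.argsort(f[:,2])][:25].round(3).tolist())
    A.append(cv2.convertScaleAbs(cv2.resize(c['pixels'][v:v+75,u:u+50,::-1],None,fx=8,fy=8),alpha=1.8,beta=20))
cv2.imwrite('pics/b5.png',np.hstack(A))"
```

```text
time: 9.5
ee_pos: [0.5357, -0.1065, 0.2459]
ee_rot: [-0.002, 0.603, 0.798, -0.0]
ft_force: [-0.0, 0.1, -0.0]
gripper_width: 0.585
grasp_force: 0.0
time: 9.92
ee_pos: [0.5712, -0.0386, 0.2465]
ee_rot: [-0.001, 0.602, 0.798, -0.001]
ft_force: [0.6, -0.2, 0.3]
gripper_width: 0.582
grasp_force: 0.0
t 9.92 pos [ 0.5712 -0.0386  0.2465] shift units [-0.04  0.07 -0.14] F [ 0.6 -0.2  0.3] w 0.582 g 0.0
turn units 0.03761607063017417 tilt [-3.4e-03  4.0e-04 -1.0e+00]
173 [[0.598, -0.031, 0.282], [0.595, -0.024, 0.282], [0.599, -0.039, 0.284], [0.597, -0.038, 0.285], [0.595, -0.027, 0.285], [0.593, -0.022, 0.286], [0.54, -0.05, 0.287], [0.596, -0.036, 0.287], [0.595, -0.03, 0.287], [0.546, -0.057, 0.287], [0.605, -0.04, 0.287], [0.538, -0.045, 0.287], [0.594, -0.025, 0.288], [0.596, -0.032, 0.288], [0.542, -0.054, 0.288], [0.597, -0.038, 0.288], [0.597, -0.035, 0.289], [0.598, -0.04, 0.289], [0.543, -0.056, 0.289], [0.605, -0.039, 0.29], [0.55, -0.056, 0.29], [0.595, -0.03, 0.29], [0.598, -0.037, 0.291], [0.593, -0.029, 0.291], [0.598, -0.043, 0.291]]
```

View pics/b5.png

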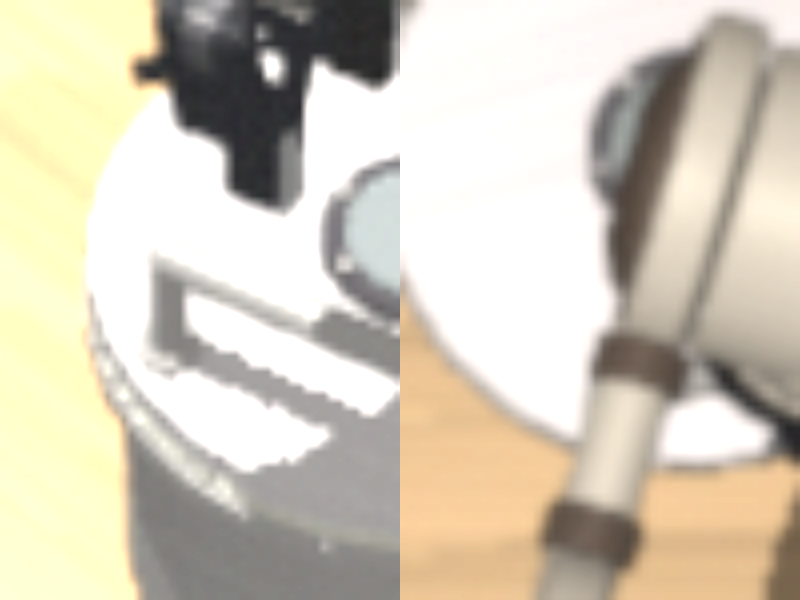

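The open fingers (lowest at (265,205) in the left crop) straddle the bar line. Finger bottoms are about 37 mm above the reported TCP, in line with the roughly 36 mm offset, so I'll descend.

```bash
python3 -m crank '[[50,[0,0.08,0.8],0],[50,[0,0.08,1.6],0],[50,[0,0.08,2.2],0],[50,[0,0.08,2.4],0],[50,[0,0.08,2.4],0]]'
python3 -m crank '[[50,[0,0,0.5],0],[50,[0,0,1],0],[50,[0,0,1.5],0],[50,[0,0,1.6],0],[50,[0,0,1.6],0]]'
python3 -c "
from h import *
go([.574,-.039,.146])
c=camera('side');w=cloud(c)
cv2.imwrite('pics/s6.png',cv2.convertScaleAbs(cv2.resize(c['pixels'][180:260,270:350,::-1],None,fx=7,fy=7),alpha=1.5,beta=20))"
```

```text
time: 10.43
ee_pos: [0.5726, -0.0389, 0.1868]
ee_rot: [-0.002, 0.603, 0.798, -0.001]
ft_force: [-0.6, 0.2, 0.1]
gripper_width: 0.583
grasp_force: 0.0
time: 10.85
ee_pos: [0.573, -0.0378, 0.1468]
ee_rot: [-0.001, 0.602, 0.798, -0.001]
ft_force: [-0.7, -0.2, -0.1]
gripper_width: 0.586
grasp_force: 0.0
t 10.85 pos [ 0.573  -0.0378  0.1468] shift units [-0.06  0.03  0.03] F [-0.7 -0.2 -0.1] w 0.586 g 0.0
turn units 0.033651642241096624 tilt [-3.1e-03  9.0e-04 -1.0e+00]
```

View pics/s6.png

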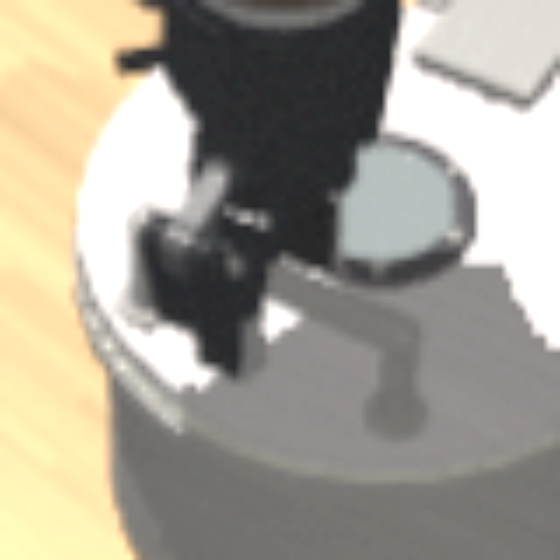

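The fingers straddle the bar near its middle: front finger at (230,350), rear finger at (310,245), bar passing through about (275,275). Closing now.

```bash
python3 -m crank '[[10,[0,0,0],0],[0,[0,0,0],0],[0,[0,0,0],0],[0,[0,0,0],0],[0,[0,0,0],0]]'
python3 -m crank '[[0,[0,0,0],0],[0,[0,0,0],0],[0,[0,0,0],0],[0,[0,0,0],0],[0,[0,0,0],0]]'
python3 -c "
from h import *
go([.574,-.039,.146])"
```

```text
time: 11.32
ee_pos: [0.5759, -0.0378, 0.1497]
ee_rot: [0.002, 0.603, 0.798, 0.001]
ft_force: [4.5, 1.4, -0.2]
gripper_width: 0.141
grasp_force: 58.5
time: 11.73
ee_pos: [0.5759, -0.0378, 0.1497]
ee_rot: [0.002, 0.603, 0.798, 0.001]
ft_force: [4.5, 1.6, -1.3]
gripper_width: 0.139
grasp_force: 58.5
t 11.73 pos [ 0.5759 -0.0378  0.1497] shift units [-0.02 -0.09  0.15] F [ 4.5  1.6 -1.3] w 0.139 g 58.5
turn units 0.03199316351459203 tilt [ 4.6e-03  2.0e-04 -1.0e+00]
```

```bash
python3 -m crank '[[0,[0,0.01,-0.06],0],[0,[0,0.03,-0.12],0],[0,[0,0.05,-0.18],0],[0,[0,0.07,-0.24],0],[0,[0,0.09,-0.3],0]]'
python3 -m crank '[[0,[0,0.02,-0.08],0],[0,[0,0.05,-0.16],0],[0,[0,0.07,-0.24],0],[0,[0,0.1,-0.32],0],[0,[0,0.12,-0.4],0]]'
python3 -c "
from h import *
go([.574,-.039,.146])"
```

```text
time: 12.15
ee_pos: [0.5764, -0.0376, 0.1529]
ee_rot: [-0.0, 0.603, 0.798, 0.0]
ft_force: [10.2, -1.7, -15.7]
gripper_width: 0.139
grasp_force: 58.9
time: 12.57
ee_pos: [0.5797, -0.0367, 0.1646]
ee_rot: [0.0, 0.603, 0.798, 0.0]
ft_force: [6.9, -1.3, -8.1]
gripper_width: 0.14
grasp_force: 59.1
t 12.57 pos [ 0.5797 -0.0367  0.1646] shift units [-0.03 -0.24  0.74] F [ 6.9 -1.3 -8.1] w 0.14 g 59.1
turn units 0.03083955157882201 tilt [ 9.e-04  1.e-04 -1.e+00]
```

```bash
python3 -m crank '[[0,[0,0.03,-0.1],0],[0,[0,0.06,-0.2],0],[0,[0,0.1,-0.3],0],[0,[0,0.12,-0.38],0],[0,[0,0.14,-0.44],0]]'
python3 -m crank '[[0,[0,0,0],0],[0,[0,0,0],0],[0,[0,0,0],0],[0,[0,0,0],0],[0,[0,0,0],0]]'
python3 -c "
from h import *
go([.574,-.039,.146])
c=camera('side');w=cloud(c)
P=lambda g:np.array([.652,-.017])-.05*0+g[0]*np.array([.963,.271])+g[1]*np.array([-.271,.963])
q=w.reshape(-1,3);d=(q[:,:2]-[.652,-.017]);cx=d@[.963,.271];cy=d@[-.271,.963]
m=(np.hypot(cx,cy)<.105)&(q[:,2]>.15)&(q[:,2]<.195)&(abs(cy)>.055)
A=np.c_[cx[m],np.ones(m.sum())]
k=np.ones(m.sum(),bool)
z=q[m,2]
for _ in range(6):
    s=np.linalg.lstsq(A[k],z[k],rcond=None)[0];k=abs(z-A@s)<.005
print('lid angle',-np.arctan(s[0]),s,k.sum())
print('cap',world(c,351,320).round(4))
cv2.imwrite('pics/s7.png',cv2.resize(c['pixels'][150:290,240:420,::-1],None,fx=4,fy=4))"
```

```text
time: 12.98
ee_pos: [0.5835, -0.0356, 0.1758]
ee_rot: [0.001, 0.603, 0.798, 0.001]
ft_force: [9.8, -0.2, -10.1]
gripper_width: 0.139
grasp_force: 58.7
time: 13.4
ee_pos: [0.5835, -0.0356, 0.1758]
ee_rot: [0.001, 0.603, 0.798, 0.001]
ft_force: [9.2, -0.4, -10.4]
gripper_width: 0.137
grasp_force: 58.8
t 13.4 pos [ 0.5835 -0.0356  0.1758] shift units [-0.03 -0.4   1.19] F [  9.2  -0.4 -10.4] w 0.137 g 58.8
turn units 0.032587287788153674 tilt [ 2.e-03  1.e-04 -1.e+00]
lid angle 0.12974538519770307 [-0.13047836  0.17295057] 953
cap [ 0.452  -0.2854  0.1874]
```

View pics/s7.png

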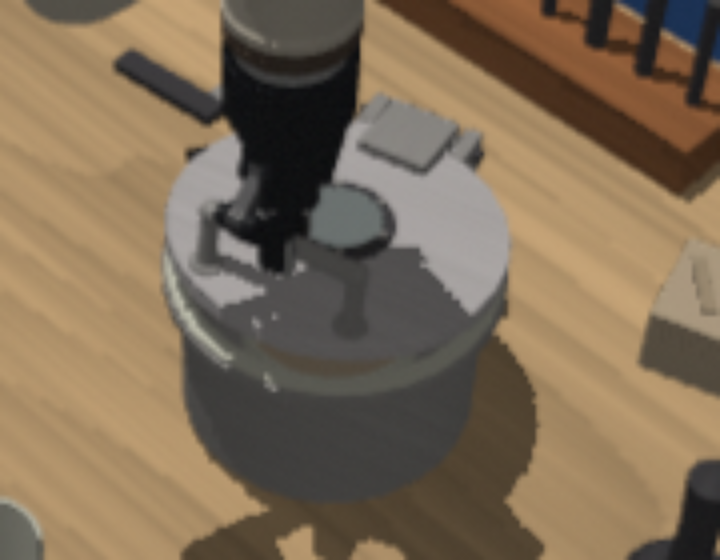

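The lid is ajar, with the gap visible along its front rim near (300,370). The fingers hold the bar at (280,240), the lid measures 0.13 rad, it is at rest, and the cap is up. Handing in.

```bash
python3 -c "
from rig import sign_off
print(sign_off())"
```

```text
the job is handed in; nothing more can be done
None
```

The vent cap was pressed to its stop for about a second and sprang back up. The lid then broke free and is held by its handle at about 0.13 rad (30 mm at the front edge); the job is handed in, but no verdict was returned.

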